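# Set the hanging pin with the spring setter

### The arm

A 6-joint arm with a two-finger parallel gripper is mounted at the origin on the work surface. World frame = base frame: x ahead of the robot, y to its left, z up, the work surface at z = 0. Lengths are in m, angles in rad, forces in N, time in s.
With the tool pointing down it reaches from about 0.275 to 0.825 m from the base axis. Payload 5.2 kg.
Tool frame: the origin (TCP) lies between the finger pads; the fingertips stand 25 mm ahead of it and the grasp point (between the pads) lies 6 mm ahead of it; z points along the fingers, y is the direction in which the jaws open and shut (so a half turn about z gives the same grasp; the last joint's range is limited). The gripper opens to 93 mm and grips with 3 to 60 N. Pads are 15 mm wide; open, the fingers measure 128 mm over their backs; the gripper's body (75 mm by 188 mm) begins 65 mm behind the grasp point.
Start: joints at [0.909, 0.259, 1.535, -0, 1.348, -0.203], TCP at [0.244, 0.493, 0.244] pointing down, gripper open.
Joint ranges: [-3.14, 3.14], [-0.91, 2.08], [0.19, 2.58], [-1.22, 4.36], [0.22, 2.71], [-3.12, 3.12]. Speed limits (rad/s): [2.57, 2.57, 3.14, 3.14, 3.14, 3.14].

### API

Orientations are given as [roll, pitch, yaw] about the fixed x, y, z axes, in that order (R = Rz(yaw) Ry(pitch) Rx(roll)).
In Python, from cell import monitor, eyes, bot gives the robot as it stands. The module is installed in compiled form; this text tells all that it offers.
- The arm moves only by the tool play_rows, never from a script. Its argument "plan" is one flat list of numbers, 7 for each row, row after row: the opening, from -1 (shut) to 1 (fully open), so that 0 is half open, then the shift along the tool's x, y, z as a fraction of full scale, then the turn, a rotation vector about the tool's x, y, z as a fraction of full scale. In form: [fingers, dx, dy, dz, ax, ay, az, fingers, dx, dy, dz, ax, ay, az, ...]. A call has 1 to 20 rows; each row shifts and turns the commanded pose from where the row before left it, along the tool's axes as they then stand; what a row does not reach is not made up. Full scale, the value 1, is 5 cm for a shift and 0.12 rad for a turn. A row lasts 1/10 s, in which the tool goes at most 50 mm and 8.59 degrees, less where a joint would pass 70% of its speed; a pose out of reach is approached as far as the arm can. A call with a number of a shift or a turn outside -1 to 1 is refused whole. A call with a gripper value outside its range is refused whole. The fingers move at their own pace and stop on an object; "force" is the grip in N (left out, the last holds). Time passes only in rows, so rows that do not move let the fingers close. It gives the time, the measured TCP pose, the force and the opening at its end, in the units of the state.
- monitor.get_obs(): the state, without advancing time (a new reading comes with each control period).
- eyes.read_camera(name): name is "side" or "top"; returns a dict with "image" (400x640x3 uint8, red, green, blue), "vfov" (degrees; the focal length in pixels is half the picture's height over the tangent of half this angle, whatever the lens; pixels are square), "cx", "cy" (the principal point, pixels), "rvec" (rotation vector, rad) and "tvec" (3), from world to camera coordinates, as OpenCV has them. Camera axes: x right, y down, z forward; pixel columns grow to the right and rows downward; lengths in m; the calibration is good to about 2 mm. A picture is of the moment at which its call begins. There is no depth.
- bot.job_done(): hands the job in, once; it reports no verdict.
The state is a dict: "clock": time; "joint_positions": joint angles; "dq": joint speeds; "tau": joint torques, N m; "ee_pos": TCP position; "tool_rot": TCP orientation; "force": force on the tool from outside, world axes, zero at the start; "torque": the same for the moment, N m; "grip_width": finger opening in m.
Only numpy, scipy, OpenCV 4.12 (cv2) and the standard library are available. Lean on these libraries where they do the work, as an engineer would, in place of code of your own. Each camera call takes 0.05 s, during which the arm holds its last target. There are 200 camera calls.

### The job

A picture tile lies in the spring pin setter with its brass hanging pin standing proud; set the pin fully home with one blow. Draw the red knob straight up until you feel the sear catch, without straining it against the rubber buffer above, let go so that the striker stays cocked, then press the yellow lever down gently to fire it and take the hand away. Leave the things round about undisturbed.

Things in the scene. Friction and masses are not known exactly. Their poses are not given: they have to be found in the camera images.
- setter: Green bench stand of the pin setter, foot 150 x 200 x 16 mm, fixed to the table. Origin on the striker's axis at table height, z up. A 50 x 30 mm steel column stands 75 mm from the axis at +y, 212 mm tall, with two green guide arms reaching from it round the striker; the upper arm's top is 212 mm above the table. The yellow lever sticks out to -y.
- striker: Sprung striker: a 13 mm steel rod, upright in the guides, with a conical collar half-way and a red knob on top. Origin: centre of its lower face, the die, which rests on the pin at the start. It only slides up and down. Lifting takes 10 to 13 N, 0.1 N more per mm. The sear catches somewhere between 24 and 59 mm above the start; where it does cannot be seen, only felt.
- knob (a point): Centre of the red knob on top of the striker, an upright cylinder 34 mm in diameter and 34 mm tall (17 mm above and below this point). About 252 mm above the table at the start; nothing stands beside it or above it.
- latch: Grey latch housing round the rod, fixed to the stand (same origin); carries the yellow lever and hides the sear. As the striker rises its collar pushes the sear aside: the pull swells by 5 to 13 N over 8 mm, then drops. 6 mm higher the sear snaps in, and 3 mm above that the collar meets the buffer. Lowered when caught, the striker rests on the sear and the pull vanishes; uncaught, the pull stays.
- lever (a joint): Turn of the yellow trip lever, rad: 0 at rest (sprung back there), growing as its outer end is pressed down, stop at 0.35. With the striker cocked it takes about 2 to 13 N at the pad, and the sear lets go somewhere from 0.08 to 0.27 rad (6 to 22 mm down at the pad).
- lever_pad (a point): Top of the yellow lever's pad, on its middle line, 15 mm from its outer end. The pad is 30 mm wide, 50 mm long and 7 mm thick, level at rest, 100 mm out from the striker's axis towards the stand's -y, 88 mm above the table; free space below and above it.
- pin (a joint): How far the brass pin has been driven, m: 0 standing 6 mm proud, 0.006 with its head (14 mm wide, 3 mm thick) fully home on the tile. Pressing by hand under 20 N does not move it; the striker's blow does.
- pin_head (a point): Centre of the top of the brass pin's head, straight below the striker.
- heart_a: White ceramic heart, about 82 x 90 mm, 16 mm thick, lying loose on the table beyond the stand; origin at its underside. Bystander.
- heart_b: Smaller white ceramic heart, about 70 x 77 mm, 16 mm thick, lying loose on the robot's side of the stand. Bystander.
- paint_jar: Paint jar with a blue cap, 52 mm in diameter, 75 mm tall, standing loose on the column's side of the stand; origin at its underside. Bystander.
- tape_roll: Brown roll of tape lying flat, 72 mm in diameter, 24 mm tall, loose on the lever's side of the stand; origin at its underside. Bystander.
- telltale (a joint): Overdraw tell-tale hidden in the housing above the rubber buffer, m. The buffer yields 1 mm per 3.5 N (after 2 N at first touch). Pulled against it with more than about 10 N on top of the striker's own pull of 11 to 17 N (some 2.5 mm into the buffer), it lifts the tell-tale: the setter is spoilt. 0 until then.

How it is judged:
On the way, in this order (a step that is already met when the one before it is completed fails the run):
1. the striker stands cocked on the sear, at least 18 mm above its start, with the hand off it and the pin still proud (z of knob in the frame of setter above 0.27 m and contact force between each of the arm, the fingers and striker below 0.1 N and value of joint pin below 0.001 m and linear speed of striker below 0.02 m/s), for 0.3 s.
2. the yellow lever is being pressed by the hand (turned more than 0.04 rad) while the striker is still cocked (value of joint lever above 0.04 rad and contact force between the fingers and latch above 0.3 N and z of knob in the frame of setter above 0.267 m and value of joint pin below 0.001 m).
At the end, for the whole second after the job is handed in: The pin is driven at least 5 of its 6 mm, the striker is at rest down on it (knob centre under 251 mm above the table), the yellow lever has sprung back (under 0.06 rad), and the bystanders are at rest (value of joint pin above 0.005 m and z of knob in the frame of setter below 0.251 m and linear speed of striker below 0.01 m/s and value of joint lever below 0.06 rad and linear speed of each of heart_a, paint_jar, heart_b, tape_roll below 0.02 m/s); the robot touches nothing.
It fails at once if the striker is overdrawn: strained against the rubber buffer so hard that the tell-tale lifts (value of joint telltale above 0.001 m).
It fails at once if the hand presses on the lever or latch block with more than 20 N (contact force between any of the fingers, the arm and latch above 20 N).
It fails at once if a bystander is pushed more than 20 mm or tipped (distance of any of heart_a, heart_b, paint_jar, tape_roll from where it was at the start of the episode above 0.02 m or angle between paint_jar's own z axis and vertical above 0.4 rad).
It also fails if it takes over 72 s, if anything falls off the work surface, if the arm or the gripper's body presses on something with over 40 N, if the wrist force passes 120 N, or if a joint passes its speed limit or range.

## Working session

There is one attempt and no reset: what is moved stays moved. The work goes in short steps, Python scripts to look and compute and a tool call to move; the robot and the scene stay as the last step left them, time stands still between calls to the robot, and variables do not carry over. Pictures are saved under pics/ and viewed, about 8 in all and at most 12, crops included, and the job is handed in when it is done.

Besides the shell and the picture viewer there is one more tool, called after ">>>" in YAML: its name, and indented under it one key for each argument. play_rows: Moves the arm, as the interface text tells. Shift numbers are shares of 5 cm and turn numbers shares of 0.12 rad, none past 1 either way. Its arguments: {"type":"object","properties":{"plan":{"type":"array"},"force":{"type":"number"}},"required":["plan"]}

```bash
mkdir -p pics; cat > h.py <<'E'
import numpy as np, cv2
from cell import monitor, eyes, bot
def cam(n):
    c=eyes.read_camera(n); im=c["image"]; f=im.shape[0]/2/np.tan(np.radians(c["vfov"])/2)
    R=cv2.Rodrigues(np.array(c["rvec"],float))[0]; t=np.array(c["tvec"],float)
    return im,f,c["cx"],c["cy"],R,t
def ray(C,u,v):
    _,f,cx,cy,R,t=C; d=R.T@np.array([(u-cx)/f,(v-cy)/f,1]); return -R.T@t,d
def onz(C,u,v,z):
    o,d=ray(C,u,v); return o+d*(z-o[2])/d[2]
def tri(C1,p1,C2,p2):
    o1,d1=ray(C1,*p1);o2,d2=ray(C2,*p2)
    s=np.linalg.lstsq(np.c_[d1,-d2],o2-o1,rcond=None)[0]
    a=o1+s[0]*d1;b=o2+s[1]*d2; return (a+b)/2,np.linalg.norm(a-b)
def save(C,n): cv2.imwrite("pics/"+n,C[0][:,:,::-1])
def blobs(C,lo,hi,amin=40):
    hsv=cv2.cvtColor(C[0],cv2.COLOR_RGB2HSV); m=cv2.inRange(hsv,lo,hi)
    n,l,s,c=cv2.connectedComponentsWithStats(m)
    return [(s[i].tolist(),c[i].round(1).tolist()) for i in range(1,n) if s[i][4]>=amin]
E
python3 - <<'E'
from h import *
for n in("top","side"):
    C=cam(n);save(C,n+"0.png");print(n,C[1:4],(-C[4].T@C[5]).round(3))
    print("red",blobs(C,(0,150,80),(6,255,255)),blobs(C,(174,150,80),(180,255,255)));print("yel",blobs(C,(22,140,100),(35,255,255)))
o=monitor.get_obs();print(o)
E
```

```text
top (np.float64(403.805484974814), 317.11675540526994, 198.48400324830322) [0.354 0.04  1.118]
red [([363, 192, 16, 17, 150], [370.5, 200.1])] []
yel []
side (np.float64(377.09462572584084), 309.58914463004845, 198.36622665701964) [ 0.141 -0.104  0.772]
red [([364, 188, 20, 24, 301], [372.5, 200.8])] []
yel []
{'clock': 0.1, 'joint_positions': array([ 9.09176281e-01,  2.59290849e-01,  1.53595079e+00, -3.18078325e-05,
        1.34800716e+00, -2.02782598e-01]), 'dq': array([-0.00024724, -0.00167412, -0.00288956, -0.00131847, -0.00106119,
        0.0001403 ]), 'tau': array([ 2.24299511e-03, -4.38208187e+01, -2.84644908e+01,  7.20515312e-02,
        3.62735416e-02, -8.07922305e-06]), 'ee_pos': array([0.24329852, 0.49276278, 0.24289882]), 'tool_rot': array([-3.13996419e+00, -3.03167202e-04,  2.68276201e+00]), 'force': array([-0.48585757,  0.79147329, -0.54648468]), 'torque': array([0.00553197, 0.04364825, 0.06297578]), 'grip_width': 0.0928248519483318}
```

View pics/top0.png

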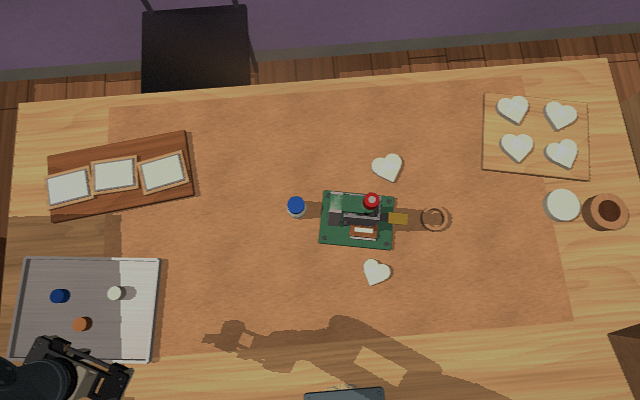

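View pics/side0.png

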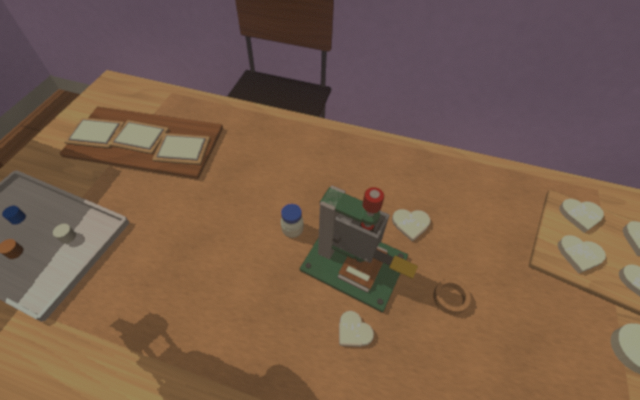

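The top view shows the knob at (371,201), the lever pad at about (398,218), the jar at (296,206) and the tape at (435,218). In the side view the knob is at (373,198) and the pad at (404,267).

```bash
python3 - <<'E'
from h import *
T=cam("top");S=cam("side")
kt=blobs(T,(0,130,50),(7,255,255));ks=blobs(S,(0,130,50),(7,255,255));print(kt,ks)
yt=[b for b in blobs(T,(20,150,90),(32,255,255),20)];ys=blobs(S,(19,150,90),(32,255,255),20);print(yt,ys)
print(T[0][218,398],S[0][267,404])
print("knob top-plane",onz(T,370.5,199.5,.26), onz(S,373,199,.252),tri(T,(370.5,200.5),S,(372.7,200)))
print("pad",onz(T,398,218,.088),onz(S,404,267,.088),tri(T,(398,218),S,(404,267)))
# green foot corners
for C,n in((T,"t"),(S,"s")):
    m=cv2.inRange(cv2.cvtColor(C[0],cv2.COLOR_RGB2HSV),(60,60,20),(95,255,255));m[:150]=0;m[300:]=0
    cs=max(cv2.findContours(m,0,2)[0],key=cv2.contourArea);h=cv2.approxPolyDP(cv2.convexHull(cs),4,True)[:,0]
    print(n,[(p.tolist(),onz(C,*p,.016)[:2].round(3).tolist()) for p in h])
for n,p,z in(("jar",(296,206),.075),("tape",(435,218),.024),("ha",(387,167),.016),("hb",(376,272),.016)):print(n,onz(T,*p,z).round(3))
E
```

```text
[([363, 192, 17, 18, 172], [370.6, 200.9])] [([363, 187, 21, 26, 335], [372.6, 200.4]), ([361, 223, 13, 7, 40], [367.1, 226.5])]
[([388, 212, 20, 13, 209], [397.2, 218.1])] [([390, 257, 27, 21, 328], [403.4, 266.8])]
[141 110  42] [117  93  40]
knob top-plane [ 0.53643622 -0.08629323  0.26      ] [ 0.53565259 -0.08807328  0.252     ] (array([ 0.53686516, -0.08789944,  0.24742524]), np.float64(2.321650794652794e-05))
pad [ 0.51837401 -0.17682936  0.088     ] [ 0.51557538 -0.17821911  0.088     ] (array([ 0.51969594, -0.17875962,  0.08025749]), np.float64(0.0006119112712666738))
t [([324, 191], [0.624, 0.005]), ([363, 196], [0.6, -0.102]), ([391, 224], [0.515, -0.171]), ([390, 248], [0.45, -0.16]), ([319, 242], [0.482, 0.031])]Traceback (most recent call last):
  File "<stdin>", line 11, in <module>
ValueError: max() iterable argument is empty
```

>>> play_rows:
  plan: [1,0,0,-0.2,0,0,1,1,0,0,-0.2,0,0,1,1,0,0,-0.2,0,0,1,1,0,0,-0.2,0,0,1,1,0,0,-0.2,0,0,1,1,0,0,-0.2,0,0,1,1,0,0,-0.2,0,0,1,1,0,0,-0.2,0,0,1,1,0,0,-0.2,0,0,1,1,0,0,-0.2,0,0,1,1,0,0,0,0,0,0.77,1,0,0,0,0,0,0]
  force: 30

```text
clock: 1.4
ee_pos: [0.2436, 0.4931, 0.3438]
tool_rot: [3.141, -0.0, 1.39]
force: [-0.2, 0.4, -0.2]
grip_width: 0.0929
```

>>> play_rows:
  plan: [1,-0.7,0.53,0,0,0,0,1,-0.7,0.53,0,0,0,0,1,-0.7,0.53,0,0,0,0,1,-0.7,0.53,0,0,0,0,1,-0.7,0.53,0,0,0,0,1,-0.7,0.53,0,0,0,0,1,-0.7,0.53,0,0,0,0,1,-0.7,0.53,0,0,0,0,1,-0.7,0.53,0,0,0,0,1,-0.7,0.53,0,0,0,0,1,-0.7,0.53,0,0,0,0,1,-0.7,0.53,0,0,0,0,1,-0.7,0.53,0,0,0,0,1,-0.7,0.53,0,0,0,0,1,-0.5,0.4,0,0,0,0,1,0,0,0,0,0,0,1,0,0,0,0,0,0]

```text
clock: 3.1
ee_pos: [0.5355, -0.0839, 0.3427]
tool_rot: [-3.139, -0.001, 1.391]
force: [-0.1, 0.7, 0.0]
grip_width: 0.0932
```

>>> play_rows:
  plan: [1,-0.06,0.02,0.4,0,0,0,1,0,0,0.4,0,0,0,1,0,0,0.4,0,0,0,1,0,0,0.3,0,0,0,1,0,0,0.2,0,0,0,1,0,0,0,0,0,0,1,0,0,0,0,0,0]

```text
clock: 3.8
ee_pos: [0.5363, -0.0862, 0.2593]
tool_rot: [3.141, 0.0, 1.392]
force: [0.1, -0.3, 0.7]
grip_width: 0.0929
```

```bash
python3 - <<'E'
from h import *
C=[cam(n)[0][120:320,250:490,::-1] for n in("top","side")]
cv2.imwrite("pics/g1.png",np.hstack([cv2.resize(c,(400,333),interpolation=2) for c in C]))
o=monitor.get_obs();print(o["ee_pos"],o["force"])
E
```

```text
[ 0.53669474 -0.08662697  0.25978847] [ 0.74690318 -0.40000748  0.47329396]
```

View pics/g1.png

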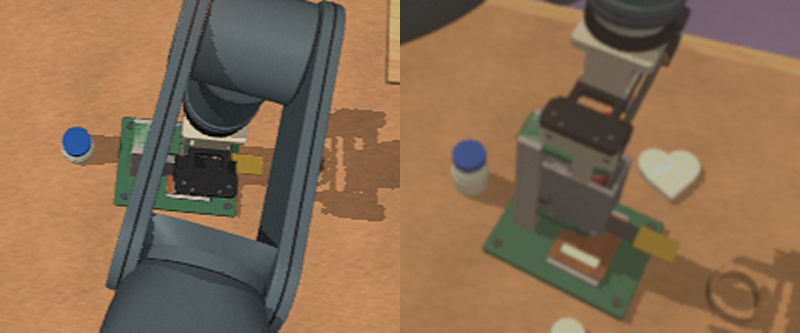

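The gripper straddles the knob (red is visible at the fingers in the side view, near (600,180)). I'll close on it.

>>> play_rows:
  plan: [-1,0,0,0,0,0,0,-1,0,0,0,0,0,0,-1,0,0,0,0,0,0,-1,0,0,0,0,0,0,-1,0,0,0,0,0,0,-1,0,0,0,0,0,0,-1,0,0,0,0,0,0,-1,0,0,0,0,0,0]
  force: 50

```text
clock: 4.7
ee_pos: [0.5358, -0.0867, 0.2586]
tool_rot: [-3.14, -0.0, 1.39]
force: [-10.9, 1.2, 4.4]
grip_width: 0.0333
```

>>> play_rows:
  plan: [-1,0,-0.02,0,0,0,0,-1,0,0,0,0,0,0,-1,0,0,0,0,0,0]

```text
clock: 5.0
ee_pos: [0.5357, -0.0867, 0.2586]
tool_rot: [3.141, -0.0, 1.39]
force: [2.8, 0.4, -1.5]
grip_width: 0.0334
```

>>> play_rows:
  plan: [-1,0,0,-0.02,0,0,0,-1,0,0,-0.02,0,0,0,-1,0,0,-0.02,0,0,0,-1,0,0,-0.02,0,0,0,-1,0,0,0,0,0,0]

```text
clock: 5.5
ee_pos: [0.5357, -0.0867, 0.2612]
tool_rot: [-3.141, -0.0, 1.39]
force: [5.8, -1.2, -10.7]
grip_width: 0.0332
```

>>> play_rows:
  plan: [-1,0,0,-0.02,0,0,0,-1,0,0,-0.02,0,0,0,-1,0,0,-0.02,0,0,0,-1,0,0,-0.02,0,0,0,-1,0,0,0,0,0,0]

```text
clock: 6.0
ee_pos: [0.5356, -0.0867, 0.2651]
tool_rot: [-3.141, -0.0, 1.39]
force: [5.9, -0.9, -10.1]
grip_width: 0.0336
```

>>> play_rows:
  plan: [-1,0,0,-0.04,0,0,0,-1,0,0,0,0,0,0]

```text
clock: 6.2
ee_pos: [0.5357, -0.0867, 0.2672]
tool_rot: [-3.141, -0.0, 1.39]
force: [6.3, -2.1, -10.9]
grip_width: 0.0335
```

>>> play_rows:
  plan: [-1,0,0,-0.04,0,0,0,-1,0,0,0,0,0,0]

```text
clock: 6.4
ee_pos: [0.5357, -0.0867, 0.2691]
tool_rot: [-3.141, -0.0, 1.39]
force: [5.6, -1.6, -11.5]
grip_width: 0.0336
```

>>> play_rows:
  plan: [-1,0,0,-0.04,0,0,0,-1,0,0,0,0,0,0]

```text
clock: 6.6
ee_pos: [0.5356, -0.0867, 0.2711]
tool_rot: [-3.141, -0.0, 1.39]
force: [6.8, -1.8, -11.2]
grip_width: 0.0335
```

>>> play_rows:
  plan: [-1,0,0,-0.04,0,0,0,-1,0,0,0,0,0,0]

```text
clock: 6.8
ee_pos: [0.5357, -0.0867, 0.2731]
tool_rot: [-3.141, -0.0, 1.39]
force: [6.3, -1.7, -11.7]
grip_width: 0.0332
```

>>> play_rows:
  plan: [-1,0,0,-0.04,0,0,0,-1,0,0,0,0,0,0]

```text
clock: 7.0
ee_pos: [0.5357, -0.0867, 0.275]
tool_rot: [-3.141, -0.0, 1.39]
force: [6.9, -0.5, -12.1]
grip_width: 0.0335
```

>>> play_rows:
  plan: [-1,0,0.008,-0.04,0,0,0,-1,0,0,0,0,0,0]

```text
clock: 7.2
ee_pos: [0.5357, -0.0867, 0.2769]
tool_rot: [-3.14, -0.0, 1.39]
force: [5.6, -1.6, -12.7]
grip_width: 0.0334
```

>>> play_rows:
  plan: [-1,0,0,-0.04,0,0,0,-1,0,0,0,0,0,0]

```text
clock: 7.4
ee_pos: [0.5357, -0.0867, 0.2791]
tool_rot: [-3.14, -0.0, 1.39]
force: [5.9, -2.1, -11.8]
grip_width: 0.0333
```

>>> play_rows:
  plan: [-1,0,0,-0.04,0,0,0,-1,0,0,0,0,0,0]

```text
clock: 7.6
ee_pos: [0.5357, -0.0867, 0.2811]
tool_rot: [-3.14, -0.0, 1.39]
force: [5.7, -1.2, -12.3]
grip_width: 0.0331
```

>>> play_rows:
  plan: [-1,0,0,-0.04,0,0,0,-1,0,0,0,0,0,0]

```text
clock: 7.8
ee_pos: [0.5357, -0.0867, 0.2831]
tool_rot: [-3.14, -0.0, 1.39]
force: [5.2, -1.0, -12.0]
grip_width: 0.033
```

No bump yet at about 24 mm.

>>> play_rows:
  plan: [-1,0,0,-0.04,0,0,0,-1,0,0,0,0,0,0]

```text
clock: 8.0
ee_pos: [0.5357, -0.0867, 0.285]
tool_rot: [-3.14, -0.0, 1.39]
force: [4.4, -1.4, -12.9]
grip_width: 0.0333
```

>>> play_rows:
  plan: [-1,0,0,-0.04,0,0,0,-1,0,0,0,0,0,0]

```text
clock: 8.2
ee_pos: [0.5357, -0.0867, 0.287]
tool_rot: [-3.14, -0.0, 1.39]
force: [4.7, -2.0, -12.4]
grip_width: 0.0336
```

>>> play_rows:
  plan: [-1,0,0,-0.04,0,0,0,-1,0,0,0,0,0,0]

```text
clock: 8.4
ee_pos: [0.5357, -0.0867, 0.2889]
tool_rot: [-3.14, -0.0, 1.39]
force: [5.1, -1.7, -13.3]
grip_width: 0.0336
```

>>> play_rows:
  plan: [-1,0,0,-0.04,0,0,0,-1,0,0,0,0,0,0]

```text
clock: 8.6
ee_pos: [0.5357, -0.0867, 0.2909]
tool_rot: [-3.14, -0.0, 1.39]
force: [7.0, -1.3, -13.9]
grip_width: 0.0337
```

>>> play_rows:
  plan: [-1,0,0,-0.04,0,0,0,-1,0,0,0,0,0,0]

```text
clock: 8.8
ee_pos: [0.5357, -0.0867, 0.2929]
tool_rot: [-3.14, -0.0, 1.39]
force: [5.6, -2.1, -14.3]
grip_width: 0.0329
```

>>> play_rows:
  plan: [-1,0,0,-0.04,0,0,0,-1,0,0,0,0,0,0]

```text
clock: 9.0
ee_pos: [0.5357, -0.0867, 0.2945]
tool_rot: [-3.14, -0.001, 1.39]
force: [4.7, -1.3, -15.0]
grip_width: 0.0334
```

>>> play_rows:
  plan: [-1,0,0,-0.04,0,0,0,-1,0,0,0,0,0,0]

```text
clock: 9.2
ee_pos: [0.5357, -0.0867, 0.2961]
tool_rot: [-3.139, -0.001, 1.39]
force: [6.1, -1.4, -16.2]
grip_width: 0.0336
```

>>> play_rows:
  plan: [-1,0,0,-0.02,0,0,0,-1,0,0,0,0,0,0]

```text
clock: 9.4
ee_pos: [0.5357, -0.0867, 0.2967]
tool_rot: [-3.139, -0.001, 1.39]
force: [7.3, -1.7, -18.6]
grip_width: 0.033
```

>>> play_rows:
  plan: [-1,0,0,-0.02,0,0,0,-1,0,0,0,0,0,0]

```text
clock: 9.6
ee_pos: [0.5357, -0.0867, 0.2975]
tool_rot: [-3.139, -0.001, 1.39]
force: [7.0, -1.8, -19.6]
grip_width: 0.0335
```

>>> play_rows:
  plan: [-1,0,0,-0.02,0,0,0,-1,0,0,0,0,0,0]

```text
clock: 9.8
ee_pos: [0.5357, -0.0867, 0.2983]
tool_rot: [-3.138, -0.001, 1.39]
force: [8.0, -2.3, -19.1]
grip_width: 0.0333
```

>>> play_rows:
  plan: [-1,0,0,-0.02,0,0,0,-1,0,0,0,0,0,0]

```text
clock: 10.0
ee_pos: [0.5357, -0.0867, 0.2992]
tool_rot: [-3.138, -0.001, 1.39]
force: [7.5, -1.6, -20.4]
grip_width: 0.0332
```

>>> play_rows:
  plan: [-1,0,0,-0.02,0,0,0,-1,0,0,0,0,0,0]

```text
clock: 10.2
ee_pos: [0.5357, -0.0867, 0.2999]
tool_rot: [-3.138, -0.001, 1.39]
force: [7.4, -2.3, -20.5]
grip_width: 0.0334
```

>>> play_rows:
  plan: [-1,0,0,-0.02,0,0,0,-1,0,0,0,0,0,0]

```text
clock: 10.4
ee_pos: [0.5357, -0.0867, 0.3007]
tool_rot: [-3.138, -0.001, 1.39]
force: [8.4, -3.3, -23.7]
grip_width: 0.0333
```

>>> play_rows:
  plan: [-1,0,0,-0.02,0,0,0,-1,0,0,0,0,0,0]

```text
clock: 10.6
ee_pos: [0.5357, -0.0867, 0.3023]
tool_rot: [-3.138, -0.001, 1.39]
force: [6.4, -1.5, -18.4]
grip_width: 0.0332
```

>>> play_rows:
  plan: [-1,0,0,-0.01,0,0,0,-1,0,0,0,0,0,0]

```text
clock: 10.8
ee_pos: [0.5357, -0.0867, 0.3034]
tool_rot: [-3.139, -0.001, 1.39]
force: [6.2, -2.1, -16.2]
grip_width: 0.0332
```

>>> play_rows:
  plan: [-1,0,0,-0.02,0,0,0,-1,0,0,0,0,0,0]

```text
clock: 11.0
ee_pos: [0.5357, -0.0867, 0.3046]
tool_rot: [-3.139, -0.001, 1.39]
force: [5.9, -1.9, -16.6]
grip_width: 0.0337
```

>>> play_rows:
  plan: [-1,0,0,-0.02,0,0,0,-1,0,0,0,0,0,0]

```text
clock: 11.2
ee_pos: [0.5357, -0.0867, 0.3055]
tool_rot: [-3.139, -0.001, 1.39]
force: [6.2, -1.5, -16.1]
grip_width: 0.0333
```

>>> play_rows:
  plan: [-1,0,0,-0.02,0,0,0,-1,0,0,0,0,0,0]

```text
clock: 11.4
ee_pos: [0.5357, -0.0867, 0.3065]
tool_rot: [-3.139, -0.001, 1.39]
force: [6.6, -2.0, -15.0]
grip_width: 0.0333
```

>>> play_rows:
  plan: [-1,0,0,-0.02,0,0,0,-1,0,0,0,0,0,0]

```text
clock: 11.6
ee_pos: [0.5357, -0.0867, 0.3075]
tool_rot: [-3.139, -0.001, 1.39]
force: [6.7, -0.8, -16.9]
grip_width: 0.0332
```

>>> play_rows:
  plan: [-1,0,0,-0.02,0,0,0,-1,0,0,0,0,0,0]

```text
clock: 11.8
ee_pos: [0.5357, -0.0866, 0.3085]
tool_rot: [-3.139, -0.001, 1.39]
force: [6.0, -1.9, -16.5]
grip_width: 0.0331
```

>>> play_rows:
  plan: [-1,0,0,-0.01,0,0,0,-1,0,0,0,0,0,0]

```text
clock: 12.0
ee_pos: [0.5357, -0.0867, 0.3089]
tool_rot: [-3.139, -0.001, 1.39]
force: [5.5, -1.8, -17.2]
grip_width: 0.0332
```

>>> play_rows:
  plan: [-1,0,0,0.02,0,0,0,-1,0,0,0.02,0,0,0,-1,0,0,0,0,0,0]

```text
clock: 12.3
ee_pos: [0.5357, -0.0867, 0.3075]
tool_rot: [-3.139, -0.001, 1.39]
force: [6.1, -2.3, -14.3]
grip_width: 0.0332
```

>>> play_rows:
  plan: [-1,0,0,0.02,0,0,0,-1,0,0,0.02,0,0,0,-1,0,0,0,0,0,0]

```text
clock: 12.6
ee_pos: [0.5357, -0.0867, 0.3055]
tool_rot: [-3.14, -0.001, 1.39]
force: [6.1, -1.3, -14.1]
grip_width: 0.0336
```

>>> play_rows:
  plan: [-1,0,0,-0.03,0,0,0,-1,0,0,-0.03,0,0,0,-1,0,0,-0.02,0,0,0,-1,0,0,0,0,0,0]

```text
clock: 13.0
ee_pos: [0.5357, -0.0867, 0.3091]
tool_rot: [-3.139, -0.001, 1.39]
force: [6.6, -1.3, -15.4]
grip_width: 0.033
```

>>> play_rows:
  plan: [-1,0,0,-0.01,0,0,0,-1,0,0,0,0,0,0,-1,0,0,0,0,0,0]

```text
clock: 13.3
ee_pos: [0.5357, -0.0867, 0.3096]
tool_rot: [-3.139, -0.001, 1.39]
force: [6.1, -1.8, -16.0]
grip_width: 0.0336
```

>>> play_rows:
  plan: [-1,0,0,-0.01,0,0,0,-1,0,0,0,0,0,0,-1,0,0,0,0,0,0]

```text
clock: 13.6
ee_pos: [0.5357, -0.0867, 0.3102]
tool_rot: [-3.139, -0.001, 1.39]
force: [6.6, -2.0, -15.6]
grip_width: 0.0332
```

>>> play_rows:
  plan: [-1,0,0,-0.01,0,0,0,-1,0,0,0,0,0,0,-1,0,0,0,0,0,0]

```text
clock: 13.9
ee_pos: [0.5357, -0.0867, 0.3108]
tool_rot: [-3.139, -0.001, 1.39]
force: [6.3, -2.1, -14.7]
grip_width: 0.0332
```

>>> play_rows:
  plan: [-1,0,0,0.02,0,0,0,-1,0,0,0.02,0,0,0,-1,0,0,0.02,0,0,0,-1,0,0,0,0,0,0]

```text
clock: 14.3
ee_pos: [0.5357, -0.0867, 0.3091]
tool_rot: [-3.141, -0.0, 1.39]
force: [5.4, -1.2, -13.1]
grip_width: 0.0337
```

>>> play_rows:
  plan: [-1,0,0,0.02,0,0,0,-1,0,0,0.01,0,0,0,-1,0,0,0,0,0,0]

```text
clock: 14.6
ee_pos: [0.5357, -0.0867, 0.3074]
tool_rot: [-3.141, -0.0, 1.39]
force: [6.4, -1.5, -13.4]
grip_width: 0.0334
```

>>> play_rows:
  plan: [-1,0,0,-0.03,0,0,0,-1,0,0,-0.03,0,0,0,-1,0,0,-0.03,0,0,0,-1,0,0,0,0,0,0]

```text
clock: 15.0
ee_pos: [0.5357, -0.0867, 0.3117]
tool_rot: [-3.14, -0.0, 1.39]
force: [6.5, -1.6, -16.4]
grip_width: 0.0332
```

>>> play_rows:
  plan: [-1,0,0,-0.01,0,0,0,-1,0,0,0,0,0,0,-1,0,0,0,0,0,0]

```text
clock: 15.3
ee_pos: [0.5356, -0.0867, 0.312]
tool_rot: [-3.14, -0.0, 1.39]
force: [5.5, -0.8, -15.4]
grip_width: 0.0329
```

>>> play_rows:
  plan: [-1,0,0,-0.01,0,0,0,-1,0,0,0,0,0,0,-1,0,0,0,0,0,0]

```text
clock: 15.6
ee_pos: [0.5357, -0.0867, 0.3125]
tool_rot: [-3.14, -0.0, 1.39]
force: [6.7, -1.8, -15.8]
grip_width: 0.0332
```

```bash
python3 - <<'E'
from h import *
C=cam("side");_,f,cx,cy,R,t=C
for z in(.252,.252+.0539,.252+.045,.286,.3,.32):
    p=R@np.array([.5358,-.0867,z])+t;print(z,(f*p[:2]/p[2]+[cx,cy]).round(1))
print(blobs(C,(0,130,50),(7,255,255),5))
cv2.imwrite("pics/g2.png",cv2.resize(C[0][110:260,300:450,::-1],(600,600),interpolation=cv2.INTER_CUBIC))
E
```

```text
0.252 [372.2 198.7]
0.3059 [376.8 178.8]
0.297 [376.  182.3]
0.286 [375.  186.5]
0.3 [376.3 181.1]
0.32 [378.1 173.1]
[([361, 223, 13, 7, 41], [367.0, 226.4])]
```

View pics/g2.png

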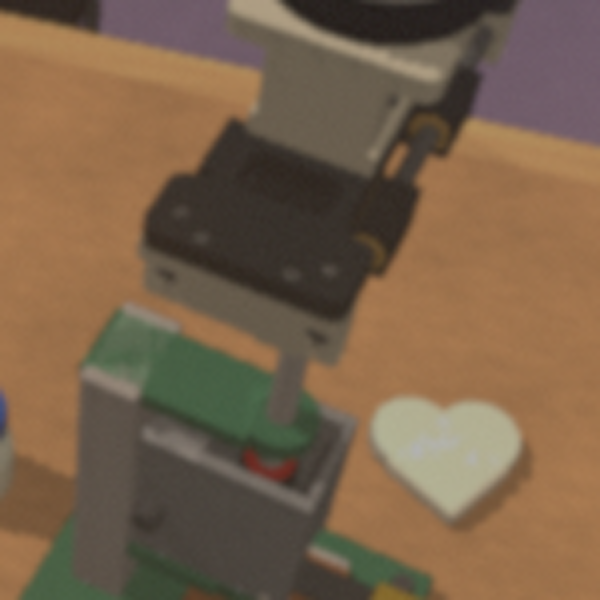

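The rod is seen coming out of the upper guide at crop (285,400). The knob is hidden behind the gripper body, and nothing looks displaced. I'll go on up in fine steps.

>>> play_rows:
  plan: [-1,0,0,-0.01,0,0,0,-1,0,0,0,0,0,0]

```text
clock: 15.85
ee_pos: [0.5356, -0.0867, 0.313]
tool_rot: [-3.14, -0.0, 1.39]
force: [6.5, -2.1, -15.4]
grip_width: 0.0334
```

>>> play_rows:
  plan: [-1,0,0,-0.01,0,0,0,-1,0,0,0,0,0,0]

```text
clock: 16.05
ee_pos: [0.5356, -0.0867, 0.3134]
tool_rot: [-3.14, -0.0, 1.39]
force: [6.6, -1.8, -15.5]
grip_width: 0.0331
```

>>> play_rows:
  plan: [-1,0,0,-0.01,0,0,0,-1,0,0,0,0,0,0,-1,0,0,0,0,0,0]

```text
clock: 16.35
ee_pos: [0.5357, -0.0867, 0.3139]
tool_rot: [-3.14, -0.0, 1.39]
force: [6.5, -1.3, -16.3]
grip_width: 0.0333
```

>>> play_rows:
  plan: [-1,0,0,0.02,0,0,0,-1,0,0,0.02,0,0,0,-1,0,0,0.02,0,0,0,-1,0,0,0.02,0,0,0,-1,0,0,0,0,0,0]

```text
clock: 16.85
ee_pos: [0.5357, -0.0867, 0.3112]
tool_rot: [-3.141, -0.0, 1.39]
force: [4.3, -1.3, -11.5]
grip_width: 0.0335
```

>>> play_rows:
  plan: [-1,0,0,0.02,0,0,0,-1,0,0,0,0,0,0,-1,0,0,0,0,0,0]

```text
clock: 17.15
ee_pos: [0.5357, -0.0867, 0.3111]
tool_rot: [3.141, 0.0, 1.39]
force: [3.5, -0.8, -4.5]
grip_width: 0.0334
```

>>> play_rows:
  plan: [-1,0,0,0.02,0,0,0,-1,0,0,0,0,0,0,-1,0,0,0,0,0,0]

```text
clock: 17.45
ee_pos: [0.5357, -0.0867, 0.3109]
tool_rot: [3.14, 0.0, 1.39]
force: [0.3, 0.2, 5.7]
grip_width: 0.0332
```

Caught: the pull has vanished at 0.311. I'll let go and raise the hand.

>>> play_rows:
  plan: [-1,0,0,-0.01,0,0,0,-1,0,0,0,0,0,0,1,0,0,0,0,0,0,1,0,0,0,0,0,0,1,0,0,0,0,0,0,1,0,0,0,0,0,0,1,0,0,0,0,0,0,1,0,0,0,0,0,0,1,0,0,-0.3,0,0,0,1,0,0,-0.4,0,0,0,1,0,0,-0.4,0,0,0,1,0,0,-0.4,0,0,0,1,0,0,0,0,0,0]

```text
clock: 18.75
ee_pos: [0.5366, -0.087, 0.388]
tool_rot: [3.136, 0.001, 1.39]
force: [0.6, -0.1, -0.3]
grip_width: 0.0928
```

>>> play_rows:
  plan: [-1,-0.4,0,0,0,0,0,-1,-0.5,0,0,0,0,0,-1,-0.5,0,0,0,0,0,-1,-0.5,0,0,0,0,0,-1,-0.1,0,0,0,0,0,-1,0,0,0,0,0,0,-1,0,0,0,0,0,0]

```text
clock: 19.45
ee_pos: [0.5178, -0.1843, 0.3846]
tool_rot: [-3.141, -0.001, 1.391]
force: [0.0, 0.1, 0.7]
grip_width: 0.0415
```

```bash
python3 - <<'E'
from h import *
C=cam("side");T=cam("top")
k=blobs(C,(0,130,50),(7,255,255),5);print(k)
S=cv2.resize(C[0][110:310,300:460,::-1],(400,500),interpolation=2);U=cv2.resize(T[0][120:320,300:460,::-1],(400,500),interpolation=2)
cv2.imwrite("pics/g3.png",np.hstack([S,U]))
o=monitor.get_obs();print(o["ee_pos"],o["force"],o["grip_width"])
E
```

```text
[([367, 167, 22, 28, 393], [376.9, 181.2]), ([361, 223, 13, 7, 40], [367.0, 226.4])]
[ 0.5178839  -0.18398918  0.38505249] [0.79287309 0.02365761 0.30922805] 0.03340005300284861
```

View pics/g3.png

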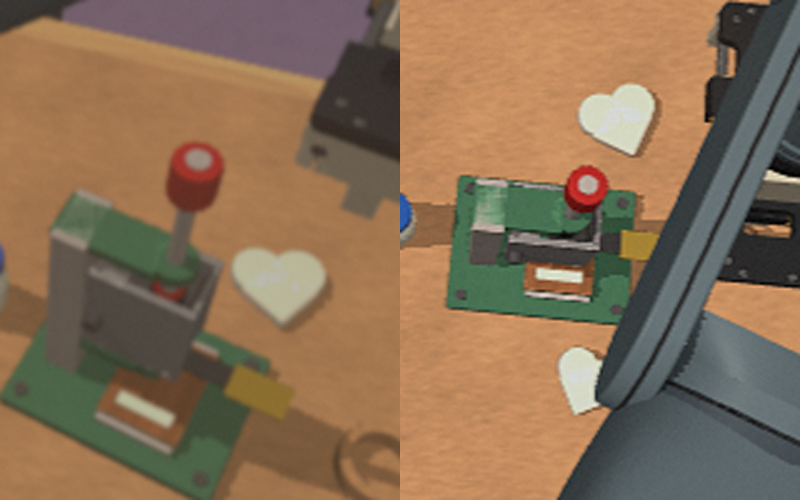

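The striker is cocked: the knob is at side-view pixel (377,181), so z≈0.304, and the stand and bystanders are unmoved. Next I'll go down over the pad.

>>> play_rows:
  plan: [-1,0,0,0.5,0,0,0,-1,0,0,0.7,0,0,0,-1,0,0,0.7,0,0,0,-1,0,0,0.7,0,0,0,-1,0,0,0.7,0,0,0,-1,0,0,0.7,0,0,0,-1,0,0,0.5,0,0,0,-1,0,0,0.4,0,0,0,-1,0,0,0.2,0,0,0,-1,0,0,0,0,0,0,-1,0,0,0,0,0,0]

```text
clock: 20.65
ee_pos: [0.5184, -0.185, 0.131]
tool_rot: [3.14, 0.0, 1.391]
force: [-0.2, -0.4, 0.4]
grip_width: 0.0006
```

```bash
python3 - <<'E'
from h import *
C=cam("side");T=cam("top")
print(blobs(C,(0,130,50),(7,255,255),5))
S=cv2.resize(C[0][150:310,320:480,::-1],(400,400),interpolation=2);U=cv2.resize(T[0][140:300,320:480,::-1],(400,400),interpolation=2)
cv2.imwrite("pics/g4.png",np.hstack([S,U]))
o=monitor.get_obs();print(o["ee_pos"],o["force"],o["grip_width"])
E
```

```text
[([361, 222, 13, 8, 42], [367.0, 226.4])]
[ 0.51862256 -0.18535898  0.13155076] [0.60942229 0.11333722 0.13836888] 0.00020926600514322726
```

View pics/g4.png

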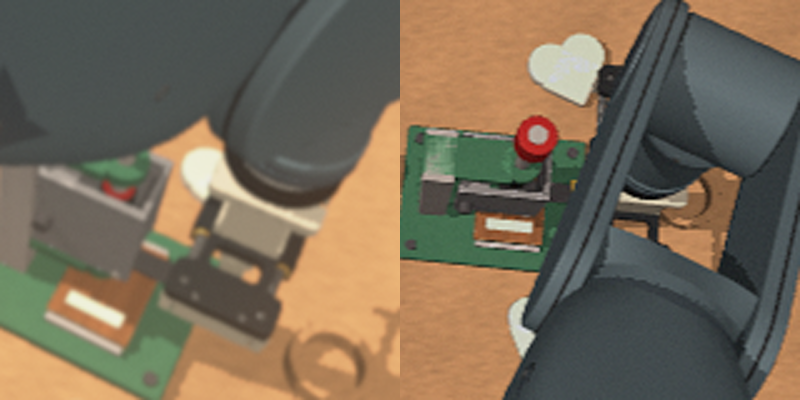

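The hand is centred over the pad, clear of the housing, with the knob at upper right in the top view and still up. I'll press in small steps.

>>> play_rows:
  plan: [-1,0,0,0.1,0,0,0,-1,0,0,0.1,0,0,0,-1,0,0,0.06,0,0,0,-1,0,0,0,0,0,0]

```text
clock: 21.15
ee_pos: [0.5173, -0.1849, 0.1165]
tool_rot: [-3.14, -0.0, 1.39]
force: [-0.4, 0.1, -0.5]
grip_width: 0.0007
```

>>> play_rows:
  plan: [-1,0,0,0.04,0,0,0,-1,0,0,0.04,0,0,0,-1,0,0,0,0,0,0]

```text
clock: 21.45
ee_pos: [0.5177, -0.1851, 0.113]
tool_rot: [-3.142, 0.0, 1.39]
force: [0.2, 0.8, 0.7]
grip_width: 0.0003
```

>>> play_rows:
  plan: [-1,0,0,0.02,0,0,0,-1,0,0,0.02,0,0,0,-1,0,0,0,0,0,0]

```text
clock: 21.75
ee_pos: [0.5179, -0.1852, 0.1116]
tool_rot: [3.141, 0.0, 1.39]
force: [-1.1, 0.3, 4.1]
grip_width: 0.0004
```

>>> play_rows:
  plan: [-1,0,0,0.02,0,0,0,-1,0,0,0.02,0,0,0,-1,0,0,0,0,0,0]

```text
clock: 22.05
ee_pos: [0.518, -0.1852, 0.1101]
tool_rot: [3.141, 0.0, 1.39]
force: [-1.4, 0.2, 8.7]
grip_width: 0.0003
```

>>> play_rows:
  plan: [-1,0,0,0.02,0,0,0,-1,0,0,0,0,0,0,-1,0,0,0,0,0,0]

```text
clock: 22.35
ee_pos: [0.518, -0.1852, 0.1092]
tool_rot: [3.141, 0.0, 1.39]
force: [-1.9, 1.0, 8.1]
grip_width: 0.0005
```

>>> play_rows:
  plan: [-1,0,0,0.02,0,0,0,-1,0,0,0,0,0,0,-1,0,0,0,0,0,0]

```text
clock: 22.65
ee_pos: [0.518, -0.1851, 0.1082]
tool_rot: [3.141, 0.0, 1.39]
force: [-2.2, 0.6, 8.3]
grip_width: -0.0
```

>>> play_rows:
  plan: [-1,0,0,0.02,0,0,0,-1,0,0,0,0,0,0,-1,0,0,0,0,0,0]

```text
clock: 22.95
ee_pos: [0.5181, -0.1852, 0.1072]
tool_rot: [3.14, 0.0, 1.39]
force: [-2.1, 1.1, 8.6]
grip_width: 0.0004
```

>>> play_rows:
  plan: [-1,0,0,0.02,0,0,0,-1,0,0,0,0,0,0,-1,0,0,0,0,0,0]

```text
clock: 23.25
ee_pos: [0.5181, -0.1851, 0.1062]
tool_rot: [3.14, 0.0, 1.391]
force: [-2.6, 0.6, 7.8]
grip_width: 0.0005
```

>>> play_rows:
  plan: [-1,0,0,0.02,0,0,0,-1,0,0,0.02,0,0,0,-1,0,0,0,0,0,0]

```text
clock: 23.55
ee_pos: [0.5182, -0.1851, 0.1033]
tool_rot: [3.141, -0.0, 1.39]
force: [0.8, 1.4, 3.6]
grip_width: 0.0006
```

>>> play_rows:
  plan: [-1,0,0,0.02,0,0,0,-1,0,0,0.02,0,0,0,-1,0,0,0,0,0,0]

```text
clock: 23.85
ee_pos: [0.518, -0.1851, 0.1011]
tool_rot: [3.141, -0.0, 1.39]
force: [1.3, 1.6, 4.6]
grip_width: 0.0004
```

>>> play_rows:
  plan: [-1,0,0,0.02,0,0,0,-1,0,0,0.02,0,0,0,-1,0,0,0,0,0,0]

```text
clock: 24.15
ee_pos: [0.5179, -0.185, 0.0992]
tool_rot: [3.141, -0.0, 1.39]
force: [1.2, 1.8, 5.6]
grip_width: 0.0007
```

```bash
python3 - <<'E'
from h import *
print(blobs(cam("top"),(0,130,50),(7,255,255),5))
E
```

```text
[([363, 193, 16, 17, 165], [370.3, 201.3])]
```

Fired: the force dropped and the knob is down. I'll raise the hand and check.

>>> play_rows:
  plan: [-1,0,0,-0.1,0,0,0,-1,0,0,-0.3,0,0,0,-1,0,0,-0.6,0,0,0,-1,0,0,-0.7,0,0,0,-1,0,0,-0.7,0,0,0,-1,0,0,-0.7,0,0,0,-1,0,0,-0.7,0,0,0,-1,0,0,-0.7,0,0,0,-1,0,0,-0.7,0,0,0,-1,0,0,-0.4,0,0,0,-1,0,0,0,0,0,0,-1,0,0,0,0,0,0,-1,0,0,0,0,0,0]

```text
clock: 25.5
ee_pos: [0.517, -0.1848, 0.3769]
tool_rot: [-3.138, -0.001, 1.39]
force: [-1.0, 0.8, 0.3]
grip_width: 0.0007
```

```bash
python3 - <<'E'
from h import *
C=cam("side");T=cam("top")
ks=blobs(C,(0,130,50),(7,255,255),5);kt=blobs(T,(0,130,50),(7,255,255),5);print(ks,kt)
S=cv2.resize(C[0][150:310,320:480,::-1],(400,400),interpolation=2);U=cv2.resize(T[0][140:300,320:480,::-1],(400,400),interpolation=2)
cv2.imwrite("pics/g5.png",np.hstack([S,U]))
E
```

```text
[([363, 190, 20, 25, 323], [372.1, 202.7]), ([361, 223, 13, 7, 42], [367.1, 226.5])] [([363, 193, 16, 17, 171], [370.3, 201.4])]
```

View pics/g5.png

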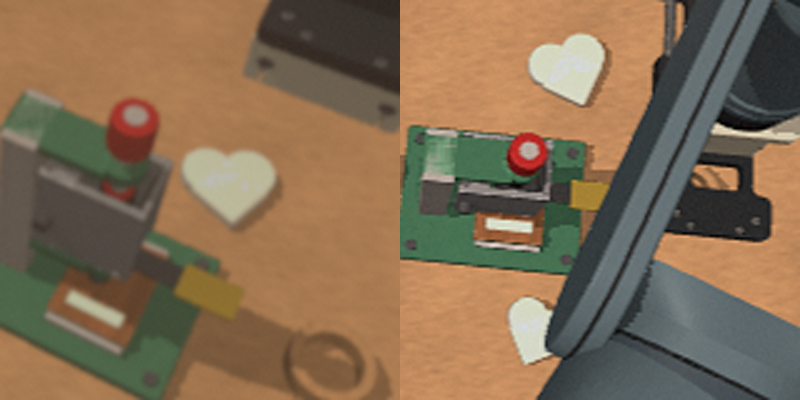

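The side view shows the knob at (372.1,202.7). That is 2.3 px, or about 6 mm, below its start, so the pin is home. The lever is back up and the bystanders have not moved.

```bash
python3 -c "
from h import *
print(bot.job_done())"
```

```text
the job is handed in; nothing more can be done
None
```

The job is done and handed in at about 25.6 s of the allowed 72 s; handing in gives no verdict, so what follows rests on my own checks.

- **Cocking:** I gripped the red knob at 50 N and drew it up in small steps. The pull rose from about 10 N to 24 N, then dropped to about 16 N. Lowering to test for the catch failed twice, about 50 and 52 mm up, because the pull stayed. At the third try, after drawing to about 55 mm, the pull vanished and the striker rested about 52.5 mm above its start. I felt no push from the rubber buffer.
- **Letting go:** With the hand off, the camera showed the knob still up, at z of about 0.304 m.
- **Firing:** I pressed the yellow lever with closed fingers, never above about 9 N in the readings. It fired about 7 to 9 mm down, and then I raised the hand clear.
- **Last checks:**
  - The knob sits about 6 mm below its starting height in the side view (2.3 pixels lower), which matches the pin being fully home.
  - The lever looks level again and the hand is clear.
  - The hearts and tape roll look undisturbed. The paint jar was outside the last picture, but nothing came near it.

**One disagreement:** the sear caught about 3 mm higher, by the hand's travel, than the felt drop in pull had led me to expect. The knob may have slipped slightly in the grip, but a mid-pull picture could not show it because the gripper hid the knob.

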